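# Load the grinding ball and hold the sample tray over the light pad

## Robot

A 7-joint arm with a two-finger parallel gripper is mounted at the origin on the work surface. World frame = base frame: x ahead of the robot, y to its left, z up, the work surface at z = 0. Lengths are in m, angles in rad, forces in N, time in s.
With the tool pointing down it reaches from about 0.4 to 0.9 m from the base axis. Payload 5.5 kg.
Tool frame: the origin (TCP) lies between the finger pads; the fingertips stand 17 mm ahead of it and the grasp point (between the pads) lies 2 mm behind it; x points along the fingers, z is the direction in which the jaws open and shut, and the axes are right-handed (so a half turn about x gives the same grasp; the last joint's range is limited). The gripper opens to 85 mm and grips with 20 to 120 N. Pads are 22 mm wide; open, the fingers measure 114 mm over their backs; the gripper's body (76 mm by 85 mm) begins 54 mm behind the grasp point. The pads swing forward as they close: fully open they stand 13 mm farther back than shut.
Start: joints at [1.572, 0.501, -0.427, 1.55, 0.221, 1.138, -0.21], TCP at [0.168, -0.628, 0.248] pointing down, gripper open.
Joint ranges: [-2.88, 2.88], [-0.31, 2.03], [-1.54, 1.56], [0.2, 2.42], [-1.41, 4.55], [0.19, 2.02], [-2.57, 2.57]. Speed limits (rad/s): [2.57, 2.57, 3.14, 3.14, 3.14, 3.14, 3.14].

## Interface

Orientations are given as a unit quaternion [w, x, y, z].
In Python, from station import arm gives the robot as it stands. The module is installed in compiled form; this text tells all that it offers.
- The arm moves only by the tool apply_moves, never from a script. Its argument "plan" is a list of rows, each a list of 6 numbers: the shift along the tool's x, y, z in m, then the turn, a rotation vector about the tool's x, y, z in rad. In form: [[dx, dy, dz, rx, ry, rz], ...]. A call has exactly 8 rows; each row is the pose to reach, as a shift and turn from the pose commanded when the call began, along the tool's axes at that moment; what a row does not reach only later rows make up. A row lasts 1/8 s, in which the tool goes at most 62.5 mm and 10.7 degrees, less where a joint would pass 70% of its speed; a pose out of reach is approached as far as the arm can. A call with a gripper value outside its range is refused whole. "gripper" is the finger opening in m, from 0 to 0.0854, set as the call begins (left out, the last holds). The fingers move at their own pace and stop on an object; "force" is the grip in N (left out, the last holds). Time passes only in rows, so rows that repeat a pose let the fingers close, or fill a call up. It gives the time, the measured TCP pose, the force and the opening at its end, in the units of the state.
- arm.read_state(): the state, without advancing time (a new reading comes with each control period).
- arm.camera(name): name is "scene" or "top" or "wrist"; returns the picture (420x560x3 uint8, blue, green, red); there is no depth.
- arm.camera_info(name): a dict with "intrinsics" (3x3 intrinsics, pixels), "k1" (the pictures are not rectified: a ray, as slopes to the right and down, at radius r is drawn at 1 + k1 r^2 times it, then the intrinsics apply), "R" (3x3) and "t" (3): a world point X has camera coordinates R X + t. Camera axes: x right, y down, z forward; pixel columns grow to the right and rows downward; lengths in m; the calibration is good to about 2 mm. A picture is of the moment at which its call begins: read the wrist's pose just before it. camera_info takes no time and is no camera call; for the wrist camera it gives the pose at the moment of the call.
- arm.hand_in(): hands the job in, once; it reports no verdict.
Trained networks look in the newest picture that a camera, given by its name, has taken for a name from the list of things; names that differ only in an ending like _2 or _b are one class to them, and where a whole thing is asked for, a point or a joint stands for the part that bears it (a point fixed in the world has none). Each returns a list of dicts, best first, with "confidence" (0 to 1); they miss things now and then, are a little off and sometimes report something else, mostly with a low value. They report only what shows in the picture. A call takes as long as a camera call.
- arm.cut_out(camera, name): "mask" (420x560 bool, what is visible of it).
- arm.pinpoint(camera, name): "centre" ([x, y, z] in m, in world coordinates, good to about 4 mm: a listed point, or the origin of a listed thing).
The state is a dict: "clock": time; "qpos": joint angles; "qd": joint speeds; "joint_torque": joint torques, N m; "tcp_pos": TCP position; "eef_rot": TCP orientation; "wrist_force": force on the tool from outside, world axes, zero at the start; "wrist_torque": the same for the moment, N m; "gripper_width": finger opening in m.
Only numpy, scipy, OpenCV 4.12 (cv2) and the standard library are available. Lean on these libraries where they do the work, as an engineer would, in place of code of your own. Each camera call takes 0.05 s, during which the arm holds its last target.

## Task

Take the orange grinding ball from the ball rack and set it on the seat at the top of the white sample tray's narrow black post, while the tray stays on its black stand. Then lift the tray by its green handle with the ball riding loose on the post, carry it without tipping it, and hold it still for a photo: level, centred over the light pad, its long side along the pad's long side, with its underside about 80 mm above the pad. Finish while still holding it there, and leave the other balls and everything else where they are.

Things in the scene. Friction and masses are not known exactly. Their poses are not given: they have to be found in the camera images.
- ball_center (a point): centre of the orange grinding ball, 24 mm diameter, about 25 g. At the start it sits on one of the three posts of the ball rack (which one varies), its centre about 47 mm above the table
- ball_steel_center (a point): centre of the grey steel ball, 24 mm diameter, on another post of the ball rack; to be left there
- ball_white_center (a point): centre of the white ceramic ball, 24 mm diameter, on another post of the ball rack; to be left there
- rack: ball rack, fixed: blue base plate 50 mm (x) by 190 mm (y), 8 mm thick, with three black round posts, 21 mm outer diameter, in a row along y at -60, 0 and +60 mm; post tops 38 mm above the table, each with a round seat of 15 mm bore. The posts are narrower than the balls, so fingers can pass down beside them. Origin: centre of the underside
- stand: black stand, fixed: a block 130 mm (x) by 45 mm (y), 40 mm high, that carries the tray; x along the tray's long side. Origin: centre of its underside, on the table
- tray_handle (a point): the point to grip on the sample tray's green handle, an upright plate in the tray's middle, 28 mm long (tray x), 12 mm thick (tray y), reaching from 6 to 62 mm above the tray's underside; this point is in its centre, 45 mm above the underside. Axes are the tray's: x along its long side towards the ball post, y across, z up
- tray_pocket (a point): where the ball's centre sits on the tray's ball post: 52 mm from the handle along tray x, 45.5 mm above the tray's underside. The post is black, round, 21 mm outer diameter, its top 36 mm above the tray's underside, with a round seat of 15 mm bore on which the ball lies loosely; it rolls off beyond about 35 degrees of tilt. Axes are the tray's
- tray_base (a point): centre of the sample tray's underside, at the start 40 mm above the table on the stand. The tray is white, loose, about 220 g, 170 mm (x) by 90 mm (y), with a lip 12 mm high; at its -x end a fixed blue block with yellow-capped tubes, 40 mm high. x along its long side towards the ball post, z up
- pad_top (a point): centre of the top face of the light pad, fixed: a black-framed flat box 220 mm (x) by 160 mm (y) with a bright white face, its top 18 mm above the table. x along its long side, z up
- bottle: glass bottle with blue cap, loose, 60 mm diameter, 130 mm high, bystander; origin at the centre of its underside
- jar: white jar with red lid, loose, 56 mm diameter, 70 mm high, bystander; origin at the centre of its underside
- tube_rack: pink tube rack, loose, 60 by 160 mm, 46 mm high, bystander; origin at the centre of its underside
- tip_box: purple box with a pale lid, loose, 80 by 110 mm, 60 mm high, bystander; origin at the centre of its underside

How it is judged:
By the outcome, as a careful person would: the job done as asked, in the order asked, and still so for the second after the job is handed in, while the arm keeps its last pose, push and grip.
It also fails if it takes over 64 s, if anything falls off the work surface, if the arm or the gripper's body presses on something with over 40 N, if the wrist force passes 120 N, or if a joint passes its speed limit or range.

## Working session

There is one attempt and no reset: what is moved stays moved. The work goes in short steps, Python scripts to look and compute and a tool call to move; the robot and the scene stay as the last step left them, time stands still between calls to the robot, and variables do not carry over. Pictures are saved under pics/ and viewed, and the job is handed in when it is done.

Besides the shell and the picture viewer there is one more tool, called after "Request:" by a JSON object that holds its "fn" and its "kwargs", one argument or row to a line. apply_moves: Moves the arm, as the interface text tells. Its arguments: {"type":"object","properties":{"plan":{"type":"array","items":{"type":"array","items":{"type":"number"}}},"gripper":{"type":"number"},"force":{"type":"number"}},"required":["plan"]}

```bash
mkdir -p pics; ls; python3 - <<'E'
from station import arm
import cv2, numpy as np
s=arm.read_state()
for k,v in s.items(): print(k,np.round(v,4))
for c in ["scene","top","wrist"]:
    im=arm.camera(c); cv2.imwrite(f"pics/{c}0.png",im)
    i=arm.camera_info(c); print(c,i)
for n in ["ball_center","tray_handle","tray_pocket","tray_base","pad_top","rack","stand","ball_steel_center","ball_white_center","bottle","jar","tube_rack","tip_box"]:
    for c in ["top","scene"]:
        r=arm.pinpoint(c,n); print(n,c,[(np.round(d["centre"],4),round(d["confidence"],2)) for d in r[:2]])
print(arm.read_state()["clock"])
E
```

```text
pics
clock 0.0
qpos [ 1.5722  0.5019 -0.4268  1.5515  0.2208  1.1383 -0.2103]
qd [ 0.0011 -0.0003  0.0006 -0.0013 -0.0006 -0.0016 -0.0015]
joint_torque [ 4.00000e-04 -5.69527e+01 -5.81610e+00 -2.80951e+01  1.07000e-02
  1.19000e-02  0.00000e+00]
tcp_pos [ 0.168  -0.6272  0.2473]
eef_rot [ 0.5605  0.4309  0.5615 -0.43  ]
wrist_force [-0.1791  0.4123  0.4703]
wrist_torque [ 0.0203 -0.0113 -0.0123]
gripper_width 0.0855
scene {'intrinsics': array([[452.88904574,   0.        , 282.39691289],
       [  0.        , 452.88904574, 205.29322241],
       [  0.        ,   0.        ,   1.        ]]), 'k1': -0.08386055914992191, 'R': array([[-0.56605344,  0.82424348, -0.01435962],
       [ 0.57297714,  0.38085205, -0.7257058 ],
       [-0.59268938, -0.419016  , -0.68785528]]), 't': array([ 0.35159509, -0.32490544,  1.47896625])}
top {'intrinsics': array([[386.37752569,   0.        , 281.77776695],
       [  0.        , 386.37752569, 206.33471986],
       [  0.        ,   0.        ,   1.        ]]), 'k1': 0.018371117618996305, 'R': array([[ 0.00807042, -0.99994865,  0.00612837],
       [-0.986400
[... 1658 characters left out ...]
0e-01, -2.803e-01,  3.000e-04]), 0.34)]
ball_white_center scene [(array([ 0.5023, -0.3417,  0.047 ]), 0.53)]
bottle top [(array([0.7778, 0.0647, 0.0008]), 0.91)]
bottle scene [(array([ 0.7801,  0.0594, -0.0018]), 0.58)]
jar top [(array([ 0.7316, -0.2788, -0.0026]), 0.78), (array([0.6172, 0.031 , 0.0844]), 0.52)]
jar scene [(array([ 0.733 , -0.2806, -0.0035]), 0.56)]
tube_rack top [(array([ 0.7731, -0.1021,  0.0009]), 0.55)]
tube_rack scene [(array([ 7.744e-01, -1.055e-01,  4.000e-04]), 0.96), (array([ 0.4921, -0.2831,  0.0489]), 0.25)]
tip_box top [(array([0.4839, 0.295 , 0.0224]), 0.72), (array([0.753 , 0.2203, 0.0047]), 0.63)]
tip_box scene [(array([ 0.7556,  0.2178, -0.0018]), 0.77)]
1.45
```

View pics/top0.png

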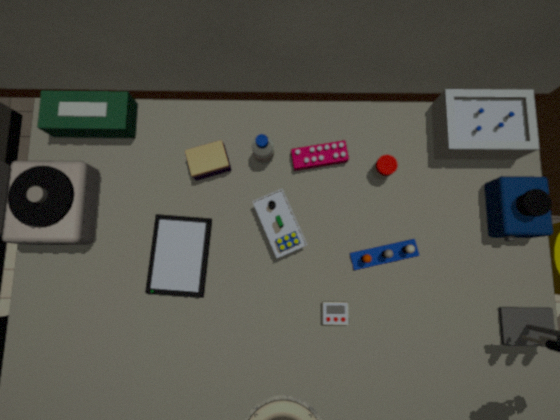

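View pics/scene0.png

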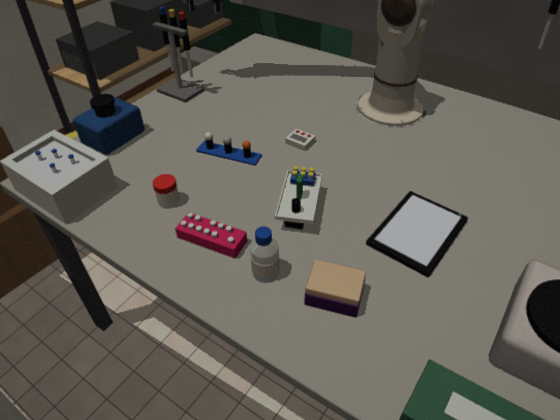

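View pics/wrist0.png

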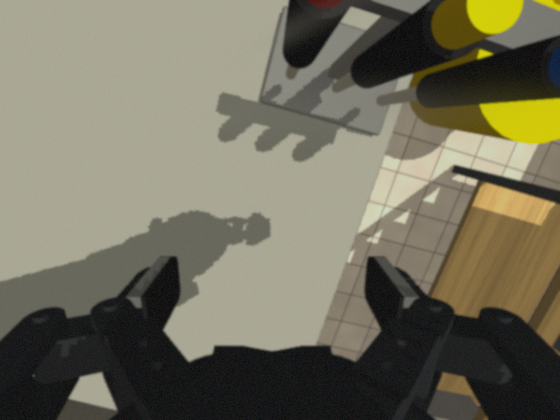

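```bash
cat > h.py <<'E'
import numpy as np, cv2
from scipy.spatial.transform import Rotation as Rn
def ray(info,uv):
    K=info["intrinsics"];uv=np.atleast_2d(np.float64(uv))
    p=cv2.undistortPoints(uv[:,None],K,np.array([info["k1"],0,0,0.]))[:,0]
    d=np.c_[p,np.ones(len(p))]@info["R"]; o=-info["R"].T@info["t"]
    return o,d
def onz(info,uv,z):
    o,d=ray(info,uv); return o+d*((z-o[2])/d[:,2])[:,None]
def proj(info,X):
    c=np.atleast_2d(X)@info["R"].T+info["t"]; s=c[:,:2]/c[:,2:]; r2=(s**2).sum(1,keepdims=True)
    s=s*(1+info["k1"]*r2); K=info["intrinsics"]; return s@K[:2,:2].T+K[:2,2]
def tri(i1,u1,i2,u2):
    o1,d1=ray(i1,u1);o2,d2=ray(i2,u2);d1=d1[0];d2=d2[0]
    A=np.c_[d1,-d2];t=np.linalg.lstsq(A,o2-o1,rcond=None)[0]
    a=o1+t[0]*d1;b=o2+t[1]*d2
    return (a+b)/2,np.linalg.norm(a-b)
def rot(q): return Rn.from_quat([q[1],q[2],q[3],q[0]])
def down(yaw): # jaw (tool z) along yaw in xy, tool x down
    z=np.array([np.cos(yaw),np.sin(yaw),0]);x=np.array([0,0,-1.]);y=np.cross(z,x)
    return Rn.from_matrix(np.c_[x,y,z])
def move(s,pos,yaw):
    R=rot(s["eef_rot"]); best=None
    for k in (0,np.pi):
        D=(R.inv()*down(yaw+k)).as_rotvec()
        if best is None or np.linalg.norm(D)<np.linalg.norm(best): best=D
    return R.inv().apply(np.array(pos)-s["tcp_pos"]),best
E
python3 - <<'E'
from station import arm
from h import *
s=arm.read_state(); print(np.round(rot(s["eef_rot"]).as_matrix(),3))
I={c:arm.camera_info(c) for c in("top","scene")}
arm.camera("top");arm.camera("scene")
cen={}
for n in ["ball_center","ball_steel_center","ball_white_center","pad_top","tray_base","tray_handle"]:
    for c in I:
        r=arm.cut_out(c,n)
        if not r: print(n,c,"none");continue
        m=r[0]["mask"].astype(np.uint8); ys,xs=np.nonzero(m)
        cen[n,c]=np.array([xs.mean(),ys.mean()])
        print(n,c,round(r[0]["confidence"],2),m.sum(),cen[n,c].round(1))
        if n in("pad_top","tray_base"):
            z=.018 if n=="pad_top" else .05
            P=onz(I[c],np.c_[xs,ys],z)[:,:2]
            rect=cv2.minAreaRect((P*1000).astype(np.float32)); print("  rect",rect)
            cv2.imwrite(f"pics/m_{n}_{c}.png",m*255)
    if (n,"top") in cen and (n,"scene") in cen: print(n,tri(I["top"],cen[n,"top"],I["scene"],cen[n,"scene"]))
    if n.startswith("ball"):
        for c in I:
            if (n,c) in cen: print("  z47",c,onz(I[c],cen[n,c],.047).round(4))
for yaw in (np.deg2rad(12),): print(move(s,[0.477,-0.225,0.17],yaw))
E
```

```text
[[-0.     0.966  0.259]
 [-0.     0.259 -0.966]
 [-1.    -0.     0.   ]]
ball_center top 0.64 52 [366.3 258.1]
ball_center scene 0.51 57 [246.1 144.4]
ball_center (array([ 0.47825087, -0.22228539,  0.04715494]), np.float64(0.004130740575340028))
  z47 top [[ 0.4793 -0.2241  0.047 ]]
  z47 scene [[ 0.4775 -0.2203  0.047 ]]
ball_steel_center top 0.4 1993 [279. 223.]
ball_steel_center scene 0.35 1310 [264.6 256.1]
ball_steel_center (array([ 0.61931054, -0.01739373, -0.16011288]), np.float64(0.07454868548827374))
  z47 top [[0.5727 0.0128 0.047 ]]
  z47 scene [[0.775  0.0606 0.047 ]]
ball_white_center top 0.59 61 [410.4 248.4]
ball_white_center scene 0.38 42 [207.9 135.8]
ball_white_center (array([ 0.50478784, -0.34159086,  0.04671091]), np.float64(0.006486787492336489))
  z47 top [[ 0.5066 -0.3444  0.047 ]]
  z47 scene [[ 0.5043 -0.3377  0.047 ]]
pad_top top 0.96 4713 [178.7 255.8]
  rect ((485.0482177734375, 289.5111389160156), (164.9988555908203, 223.4756622314453), 85.93052673339844)
pad_top scene 0.91 4951 [417.2 232.9]
  rect ((492.814697265625, 295.57666015625), (166.0503692626953, 232.46810913085938), 86.51119232177734)
pad_top (array([ 0.48330202,  0.29493622, -0.00195515]), np.float64(5.194394386559599e-05))
tray_base top 0.73 1942 [278.8 223.4]
  rect ((572.736328125, 13.7318115234375), (169.68516540527344, 88.95636749267578), 24.264305114746094)
tray_base scene 0.55 1970 [298.9 196.2]
  rect ((566.509765625, 14.5697021484375), (201.95404052734375, 91.66718292236328), 23.667640686035156)
tray_base (array([0.5718501 , 0.01428439, 0.04199051]), np.float64(0.00233561571134039))
tray_handle top 0.92 2010 [278.9 222.8]
tray_handle scene 0.56 1944 [298.9 196.5]
tray_handle (array([0.57295507, 0.0144485 , 0.04215636]), np.float64(0.003452010341510532))
(array([ 0.07831467,  0.40251089, -0.30915961]), array([-1.51832549e+00, -4.62490015e-06,  2.82295254e-05]))
```

Request:
{"fn": "apply_moves", "kwargs": {
  "plan": [
    [0,0.02,-0.015,-0.08,0,0],
    [0,0.065,-0.05,-0.25,0,0],
    [0,0.11,-0.084,-0.42,0,0],
    [0,0.155,-0.119,-0.59,0,0],
    [0,0.2,-0.154,-0.76,0,0],
    [0,0.245,-0.188,-0.93,0,0],
    [0,0.29,-0.223,-1.1,0,0],
    [0,0.33,-0.254,-1.26,0,0]
  ],
  "gripper": 0.06
}}

```text
clock: 3.15
tcp_pos: [0.4224, -0.2953, 0.2488]
eef_rot: [0.707, 0.015, 0.707, -0.015]
wrist_force: [-0.3, -0.2, 0.1]
gripper_width: 0.0596
```

```bash
python3 - <<'E'
from station import arm
from h import *
s=arm.read_state()
for k in("clock","qpos","tcp_pos","gripper_width"): print(k,np.round(s[k],4))
print(move(s,[0.478,-0.224,0.17],np.deg2rad(12)))
E
```

```text
clock 3.15
qpos [ 1.2701  0.3347 -0.8543  1.8757  0.2887  1.0586  0.257 ]
tcp_pos [ 0.4224 -0.2953  0.2488]
gripper_width 0.0596
(array([0.07873967, 0.07369747, 0.05239121]), array([-0.25233968,  0.00060101,  0.00091296]))
```

Request:
{"fn": "apply_moves", "kwargs": {
  "plan": [
    [0.01,0.015,0.01,-0.06,0,0],
    [0.03,0.035,0.025,-0.13,0,0],
    [0.05,0.055,0.04,-0.2,0,0],
    [0.07,0.068,0.05,-0.24,0,0],
    [0.079,0.074,0.052,-0.252,0,0],
    [0.079,0.074,0.052,-0.252,0,0],
    [0.079,0.074,0.052,-0.252,0,0],
    [0.079,0.074,0.052,-0.252,0,0]
  ]
}}

```text
clock: 4.15
tcp_pos: [0.4769, -0.2268, 0.17]
eef_rot: [0.704, -0.072, 0.703, 0.071]
wrist_force: [-0.3, 0.8, 0.1]
gripper_width: 0.0599
```

```bash
python3 - <<'E'
from station import arm
from h import *
s=arm.read_state()
for k in("clock","qpos","tcp_pos","gripper_width"): print(k,np.round(s[k],4))
i=arm.camera_info("wrist");im=arm.camera("wrist");cv2.imwrite("pics/w1.png",im)
for n in ("ball_center","ball_steel_center","ball_white_center"):
    print(n,[(np.round(d["centre"],4),round(d["confidence"],2)) for d in arm.pinpoint("wrist",n)[:2]])
r=arm.cut_out("wrist","ball_center")
for d in r[:2]:
    ys,xs=np.nonzero(d["mask"]); print(d["confidence"],len(xs),xs.mean(),ys.mean(), onz(i,[xs.mean(),ys.mean()],.047))
E
```

```text
clock 4.15
qpos [ 1.073   0.4848 -0.853   1.9188  0.4512  0.9391  0.2041]
tcp_pos [ 0.4769 -0.2268  0.17  ]
gripper_width 0.0599
ball_center [(array([ 0.4769, -0.2234,  0.0474]), 0.59)]
ball_steel_center []
ball_white_center [(array([ 0.5082, -0.3407,  0.0465]), 0.71)]
```

View pics/w1.png

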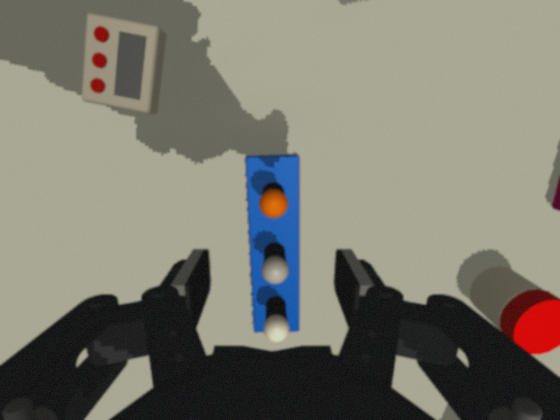

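```bash
python3 - <<'E'
from station import arm
from h import *
s=arm.read_state(); i=arm.camera_info("wrist");im=cv2.imread("pics/w1.png")
h=cv2.cvtColor(im,cv2.COLOR_BGR2HSV)
m=cv2.inRange(h,(5,170,120),(20,255,255));m[:170]=0;m[240:]=0;m[:,:240]=0;m[:,310:]=0
ys,xs=np.nonzero(m);u=[(xs.min()+xs.max())/2,(ys.min()+ys.max())/2];print(u,len(xs),xs.min(),xs.max(),ys.min(),ys.max())
B=onz(i,u,.047);print(B, onz(i,[[275,270],[277,327]],.047))
p=B[0].copy();p[2]=.047
for z in(.09,.045): p[2]=z;print(z,move(s,p,np.deg2rad(12)))
print(s["tcp_pos"],rot(s["eef_rot"]).as_matrix().round(4))
E
```

```text
[np.float64(273.5), np.float64(203.5)] 520 261 286 191 216
[[ 0.47696934 -0.22318378  0.047     ]] [[ 0.49040693 -0.28167373  0.047     ]
 [ 0.50412585 -0.3384075   0.047     ]]
0.09 (array([0.07958737, 0.00280533, 0.00069488]), array([-0.00690758,  0.00024599,  0.00049492]))
0.045 (array([0.12458736, 0.00282756, 0.00068373]), array([-0.00690758,  0.00024599,  0.00049492]))
[ 0.47682573 -0.22603699  0.16958857] [[ 3.000e-04 -2.012e-01  9.796e-01]
 [-4.000e-04  9.796e-01  2.012e-01]
 [-1.000e+00 -5.000e-04  2.000e-04]]
```

Request:
{"fn": "apply_moves", "kwargs": {
  "plan": [
    [0.015,0.001,0,-0.01,0,0],
    [0.04,0.002,0.001,-0.02,0,0],
    [0.07,0.003,0.001,-0.02,0,0],
    [0.095,0.003,0.001,-0.02,0,0],
    [0.112,0.003,0.001,-0.02,0,0],
    [0.122,0.003,0.001,-0.02,0,0],
    [0.1245,0.003,0.001,-0.02,0,0],
    [0.1245,0.003,0.001,-0.02,0,0]
  ]
}}

```text
clock: 5.4
tcp_pos: [0.4777, -0.2227, 0.0452]
eef_rot: [0.703, -0.079, 0.702, 0.079]
wrist_force: [0.4, -0.5, -0.5]
gripper_width: 0.0603
```

Request:
{"fn": "apply_moves", "kwargs": {
  "plan": [
    [0,0,0,0,0,0],
    [0,0,0,0,0,0],
    [0,0,0,0,0,0],
    [0,0,0,0,0,0],
    [0,0,0,0,0,0],
    [0,0,0,0,0,0],
    [0,0,0,0,0,0],
    [0,0,0,0,0,0]
  ],
  "gripper": 0.015,
  "force": 25
}}

```text
clock: 6.4
tcp_pos: [0.4774, -0.2228, 0.045]
eef_rot: [0.703, -0.079, 0.703, 0.078]
wrist_force: [-0.7, -0.4, 5.8]
gripper_width: 0.0223
```

```bash
python3 - <<'E'
from station import arm
from h import *
s=arm.read_state()
for k in("clock","qpos","tcp_pos","gripper_width","wrist_force"): print(k,np.round(s[k],4))
im=arm.camera("wrist");cv2.imwrite("pics/w2.png",im)
E
```

```text
clock 6.4
qpos [ 0.9421  0.6676 -0.7035  1.9833  0.6476  0.7265  0.063 ]
tcp_pos [ 0.4774 -0.2228  0.045 ]
gripper_width 0.0223
wrist_force [-0.6828 -0.3538  5.7574]
```

View pics/w2.png

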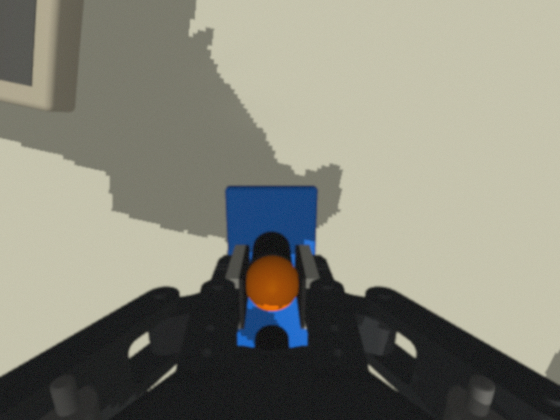

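Request:
{"fn": "apply_moves", "kwargs": {
  "plan": [
    [-0.01,0,0,0,0,0],
    [-0.04,0,0,0,0,0],
    [-0.08,0.01,0.008,-0.08,0,0],
    [-0.115,0.035,0.03,-0.25,0,0],
    [-0.125,0.065,0.055,-0.42,0,0],
    [-0.125,0.095,0.082,-0.59,0,0],
    [-0.125,0.125,0.11,-0.76,0,0],
    [-0.125,0.15,0.132,-0.93,0,0]
  ]
}}

```text
clock: 7.45
tcp_pos: [0.5732, -0.0452, 0.1702]
eef_rot: [0.592, -0.387, 0.591, 0.388]
wrist_force: [-0.6, -0.2, 0.3]
gripper_width: 0.0225
```

```bash
python3 - <<'E'
from station import arm
from h import *
s=arm.read_state()
for k in("clock","qpos","tcp_pos","gripper_width","wrist_force"): print(k,np.round(s[k],4))
print(move(s,[0.6175,0.033,0.17],np.deg2rad(114)))
E
```

```text
clock 7.45
qpos [ 0.7905  0.6633 -1.0435  1.8003  0.6516  1.0685  0.6641]
tcp_pos [ 0.5732 -0.0452  0.1702]
gripper_width 0.0225
wrist_force [-0.5723 -0.1713  0.2695]
(array([ 0.00026185, -0.0093502 ,  0.08942719]), array([-8.29997890e-01,  6.87458089e-04,  2.62122020e-04]))
```

Request:
{"fn": "apply_moves", "kwargs": {
  "plan": [
    [0,-0.001,0.018,-0.16,0,0],
    [0,-0.003,0.036,-0.33,0,0],
    [0,-0.005,0.055,-0.5,0,0],
    [0,-0.007,0.073,-0.66,0,0],
    [0,-0.009,0.085,-0.78,0,0],
    [0,-0.0094,0.0894,-0.83,0,0],
    [0,-0.0094,0.0894,-0.83,0,0],
    [0,-0.0094,0.0894,-0.83,0,0]
  ]
}}

```text
clock: 8.45
tcp_pos: [0.6174, 0.0305, 0.1698]
eef_rot: [0.387, -0.591, 0.388, 0.592]
wrist_force: [-0.1, 0.4, -1.3]
gripper_width: 0.0226
```

```bash
python3 - <<'E'
from station import arm
from h import *
s=arm.read_state()
for k in("clock","qpos","tcp_pos","eef_rot","gripper_width","wrist_force"): print(k,np.round(s[k],4))
i=arm.camera_info("wrist");np.save("w3.npy",i,allow_pickle=True)
im=arm.camera("wrist");cv2.imwrite("pics/w3.png",im)
for n in ("tray_pocket","tray_handle","tray_base","ball_center"):
    print(n,[(np.round(d["centre"],4),round(d["confidence"],2)) for d in arm.pinpoint("wrist",n)[:2]])
print(proj(i,[[.6195,.034,.076],[.5725,.0142,.102],s["tcp_pos"]]))
E
```

```text
clock 8.45
qpos [ 0.6779  0.8219 -1.1705  1.6881  0.8094  1.1995  1.2811]
tcp_pos [0.6174 0.0305 0.1698]
eef_rot [ 0.3873 -0.5915  0.3875  0.5916]
gripper_width 0.0226
wrist_force [-0.1449  0.3761 -1.2614]
tray_pocket [(array([0.6188, 0.0338, 0.0875]), 0.87), (array([ 0.7702, -0.1   ,  0.0072]), 0.58)]
tray_handle [(array([0.571 , 0.0182, 0.0824]), 0.68)]
tray_base [(array([0.5747, 0.0156, 0.0421]), 0.95)]
ball_center [(array([0.62  , 0.0297, 0.1745]), 0.97), (array([0.574 , 0.0156, 0.0849]), 0.74)]
[[274.55724798 221.85792615]
 [276.13915099 155.90921719]
 [271.06224896 279.63740328]]
```

View pics/w3.png

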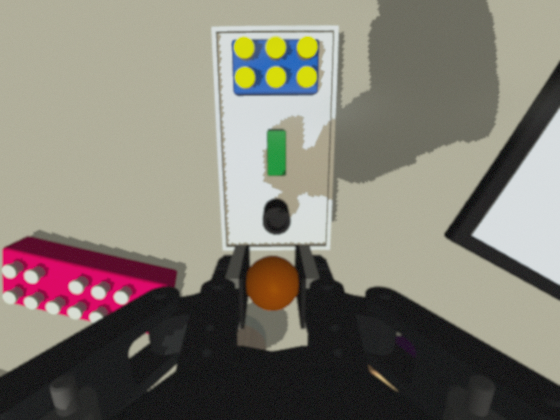

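```bash
python3 - <<'E'
import cv2
im=cv2.imread("pics/w3.png");c=im[110:320,200:350];cv2.imwrite("pics/w3z.png",cv2.resize(c,None,fx=4,fy=2.857*1,interpolation=cv2.INTER_CUBIC) if 0 else cv2.resize(im[120:250,220:330],None,fx=4.5,fy=4.5,interpolation=cv2.INTER_CUBIC))
E
```

```text
(no output)
```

View pics/w3z.png

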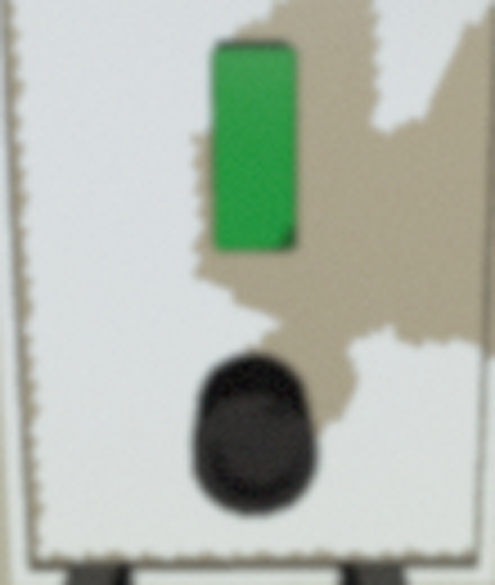

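```bash
python3 - <<'E'
from station import arm
from h import *
s=arm.read_state(); i=np.load("w3.npy",allow_pickle=True).item()
P=onz(i,[276.7,220.5],.076)[0];H=onz(i,[276.6,152.5],.102)[0];B=onz(i,[272,283],s["tcp_pos"][2]+.002)[0]
print(P,H,P-H,np.linalg.norm((P-H)[:2]),np.rad2deg(np.arctan2(*(P-H)[1::-1])))
im=cv2.imread("pics/w3.png");h=cv2.cvtColor(im,cv2.COLOR_BGR2HSV)
m=cv2.inRange(h,(3,150,60),(22,255,255));m[:240]=0;m[320:]=0;m[:,:235]=0;m[:,310:]=0
ys,xs=np.nonzero(m);print(xs.min(),xs.max(),ys.min(),ys.max(),xs.mean(),ys.mean())
print("B",B,"tcp",s["tcp_pos"], "in tool",rot(s["eef_rot"]).inv().apply(B-s["tcp_pos"]))
# tray edges: bright mask
r=arm.cut_out("wrist","tray_base")[0]["mask"].astype(np.uint8)
ys,xs=np.nonzero(r);Q=onz(i,np.c_[xs,ys],.052)[:,:2]*1000
print(cv2.minAreaRect(Q.astype(np.float32)))
E
```

```text
[0.61790745 0.03502469 0.076     ] [0.57048532 0.01362204 0.102     ] [ 0.04742214  0.02140264 -0.026     ] 0.052028187694342795 24.290694129010753
246 298 257 309 271.9016614279299 282.98293668612484
B [0.61768826 0.03107358 0.17189134] tcp [0.61755354 0.03044395 0.16989134] in tool [-0.00200019 -0.0003752   0.00052253]
((570.8984375, 13.381729125976562), (171.01759338378906, 91.08108520507812), 24.139692306518555)
```

Request:
{"fn": "apply_moves", "kwargs": {
  "plan": [
    [0,-0.001,0.002,0,0,0],
    [0.015,-0.0018,0.0036,0,0,0],
    [0.035,-0.0018,0.0036,0,0,0],
    [0.055,-0.0018,0.0036,0,0,0],
    [0.07,-0.0018,0.0036,0,0,0],
    [0.078,-0.0018,0.0036,0,0,0],
    [0.08,-0.0018,0.0036,0,0,0],
    [0.08,-0.0018,0.0036,0,0,0]
  ]
}}

```text
clock: 9.75
tcp_pos: [0.6181, 0.035, 0.0901]
eef_rot: [-0.387, 0.592, -0.387, -0.592]
wrist_force: [-0.0, 0.5, -0.3]
gripper_width: 0.0222
```

```bash
python3 - <<'E'
from station import arm
from h import *
s=arm.read_state()
for k in("clock","tcp_pos","eef_rot","gripper_width","wrist_force"): print(k,np.round(s[k],4))
i=arm.camera_info("wrist")
im=arm.camera("wrist");cv2.imwrite("pics/w4.png",im)
im=arm.camera("scene");cv2.imwrite("pics/s4.png",cv2.resize(im[150:250,240:360],None,fx=5,fy=5,interpolation=cv2.INTER_CUBIC))
E
```

```text
clock 9.75
tcp_pos [0.6181 0.035  0.0901]
eef_rot [-0.3873  0.5919 -0.3869 -0.5916]
gripper_width 0.0222
wrist_force [-0.0064  0.4668 -0.2966]
```

View pics/w4.png

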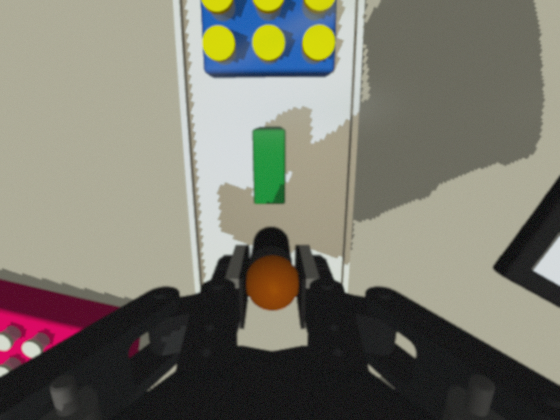

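View pics/s4.png

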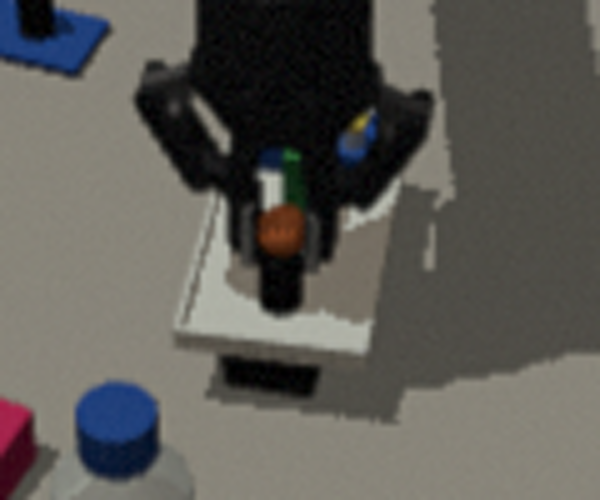

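```bash
python3 - <<'E'
from station import arm
from h import *
s=arm.read_state(); i=arm.camera_info("wrist");R=rot(s["eef_rot"]).inv()
im=cv2.imread("pics/w4.png");h=cv2.cvtColor(im,cv2.COLOR_BGR2HSV)
m=cv2.inRange(h,(40,80,40),(80,255,255));ys,xs=np.nonzero(m);print(xs.min(),xs.max(),ys.min(),ys.max())
for r in(130,145,160,175,190,200):
    x=np.nonzero(m[r])[0];print(r,x.min(),x.max(),end=' ')
H=onz(i,[(np.nonzero(m[165])[0].min()+np.nonzero(m[165])[0].max())/2,165.5],.102)[0];B=onz(i,[272,283],.092)[0]
d=np.deg2rad(24.2);P=H+.052*np.array([np.cos(d),np.sin(d),0])
print(H,B,P,"tool err",R.apply(P-B))
cv2.imwrite("pics/w4z.png",cv2.resize(im[110:320,215:330],None,fx=2.8*1,fy=2.8,interpolation=cv2.INTER_CUBIC))
E
```

```text
253 284 128 203
130 254 283 145 253 284 160 254 284 175 254 284 190 254 283 200 254 284 [0.57048616 0.01336903 0.102     ] [0.61891648 0.035758   0.092     ] [0.6179164  0.03468503 0.102     ] tool err [-0.01000139  0.00133459 -0.00058524]
```

View pics/w4z.png

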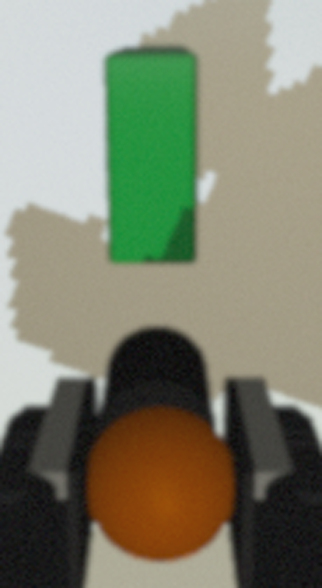

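Request:
{"fn": "apply_moves", "kwargs": {
  "plan": [
    [0.001,0.0005,0,0,0,0],
    [0.003,0.0008,-0.0003,0,0,0],
    [0.0045,0.0008,-0.0003,0,0,0],
    [0.0055,0.0008,-0.0003,0,0,0],
    [0.006,0.0008,-0.0003,0,0,0],
    [0.0063,0.0008,-0.0003,0,0,0],
    [0.0065,0.0008,-0.0003,0,0,0],
    [0.0065,0.0008,-0.0003,0,0,0]
  ]
}}

```text
clock: 10.85
tcp_pos: [0.6175, 0.0343, 0.0836]
eef_rot: [-0.387, 0.592, -0.387, -0.592]
wrist_force: [-0.4, -0.9, 3.6]
gripper_width: 0.022
```

Request:
{"fn": "apply_moves", "kwargs": {
  "plan": [
    [0,0,0,0,0,0],
    [0,0,0,0,0,0],
    [0,0,0,0,0,0],
    [0,0,0,0,0,0],
    [0,0,0,0,0,0],
    [0,0,0,0,0,0],
    [0,0,0,0,0,0],
    [0,0,0,0,0,0]
  ],
  "gripper": 0.05
}}

```text
clock: 11.85
tcp_pos: [0.6172, 0.0342, 0.0833]
eef_rot: [-0.387, 0.592, -0.387, -0.592]
wrist_force: [-0.0, -0.1, -0.5]
gripper_width: 0.05
```

```bash
python3 - <<'E'
from station import arm
from h import *
s=arm.read_state()
for k in("clock","tcp_pos","gripper_width","wrist_force"): print(k,np.round(s[k],4))
im=arm.camera("wrist");cv2.imwrite("pics/w5.png",im)
E
```

```text
clock 11.85
tcp_pos [0.6172 0.0342 0.0833]
gripper_width 0.05
wrist_force [-0.0318 -0.0679 -0.4626]
```

View pics/w5.png

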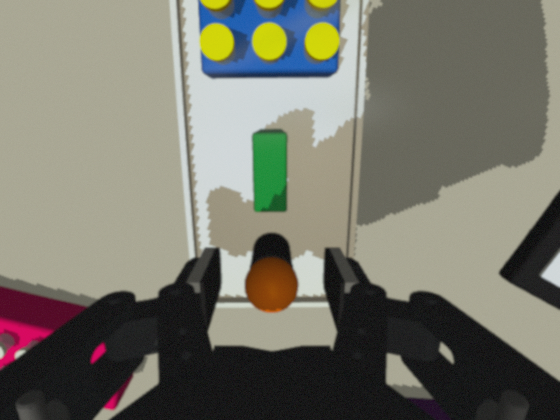

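Request:
{"fn": "apply_moves", "kwargs": {
  "plan": [
    [-0.006,0,0,0,0,0],
    [-0.02,0,0,0,0,0],
    [-0.04,0,0,0,0,0],
    [-0.06,0.005,0,0,0,0],
    [-0.07,0.02,0,0,0,0],
    [-0.07,0.038,0,0,0,0],
    [-0.07,0.048,0,0,0,0],
    [-0.07,0.05,0,0,0,0]
  ]
}}

```text
clock: 12.9
tcp_pos: [0.5706, 0.0132, 0.1533]
eef_rot: [-0.387, 0.592, -0.388, -0.592]
wrist_force: [-0.2, -0.6, 0.8]
gripper_width: 0.0504
```

```bash
python3 - <<'E'
from station import arm
from h import *
s=arm.read_state(); R=rot(s["eef_rot"]).inv()
for k in("clock","qpos","tcp_pos","eef_rot","gripper_width","wrist_force"): print(k,np.round(s[k],4))
i=arm.camera_info("wrist")
im=arm.camera("wrist");cv2.imwrite("pics/w6.png",im)
im2=arm.camera("scene");cv2.imwrite("pics/s6.png",cv2.resize(im2[150:250,240:360],None,fx=5,fy=5,interpolation=cv2.INTER_CUBIC))
h=cv2.cvtColor(im,cv2.COLOR_BGR2HSV)
m=cv2.inRange(h,(40,80,40),(80,255,255))
rect=cv2.minAreaRect(np.argwhere(m)[:,::-1].astype(np.float32));print(rect)
H=onz(i,rect[0],.102)[0];print(H,R.apply(H-s["tcp_pos"]))
E
```

```text
clock 12.9
qpos [ 0.7638  0.7837 -1.1912  1.8199  0.8122  1.1292  1.264 ]
tcp_pos [0.5706 0.0132 0.1533]
eef_rot [-0.387   0.5916 -0.3876 -0.5916]
gripper_width 0.0504
wrist_force [-0.2339 -0.5891  0.8196]
((271.9999694824219, 228.0), (17.999996185302734, 61.99999237060547), 0.0)
[0.56438542 0.01099778 0.102     ] [0.0513178 0.0065544 0.0004535]
```

View pics/w6.png

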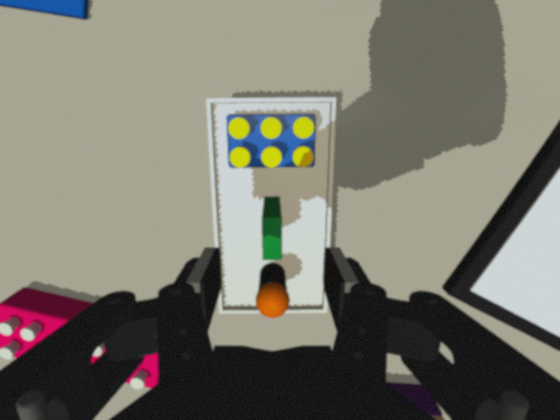

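View pics/s6.png

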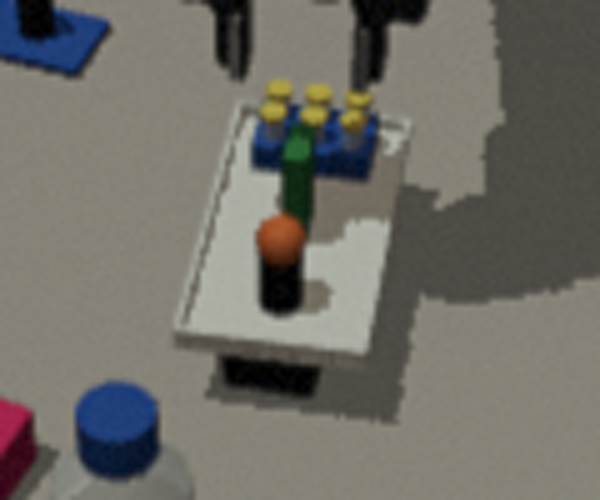

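Request:
{"fn": "apply_moves", "kwargs": {
  "plan": [
    [0.008,0,0.0002,0,0,0],
    [0.022,0,0.0004,0,0,0],
    [0.038,0,0.0004,0,0,0],
    [0.053,0,0.0004,0,0,0],
    [0.063,0,0.0004,0,0,0],
    [0.069,0,0.0004,0,0,0],
    [0.0702,0,0.0004,0,0,0],
    [0.0702,0,0.0004,0,0,0]
  ]
}}

```text
clock: 14.0
tcp_pos: [0.5715, 0.0147, 0.0834]
eef_rot: [-0.387, 0.592, -0.387, -0.592]
wrist_force: [0.3, 0.5, 0.2]
gripper_width: 0.0499
```

```bash
python3 - <<'E'
from station import arm
from h import *
s=arm.read_state(); R=rot(s["eef_rot"]).inv()
for k in("clock","tcp_pos","eef_rot","gripper_width","wrist_force"): print(k,np.round(s[k],4))
im=arm.camera("wrist");cv2.imwrite("pics/w7.png",im)
E
```

```text
clock 14.0
tcp_pos [0.5715 0.0147 0.0834]
eef_rot [-0.3872  0.5919 -0.3869 -0.5916]
gripper_width 0.0499
wrist_force [0.2628 0.4684 0.2341]
```

View pics/w7.png

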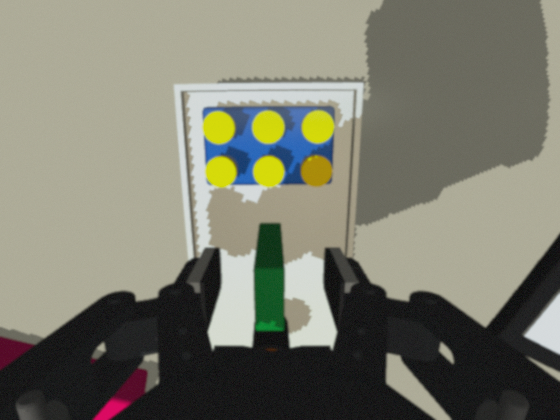

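Request:
{"fn": "apply_moves", "kwargs": {
  "plan": [
    [0,0,-0.0005,0,0,0],
    [0,0,-0.0008,0,0,0],
    [0,0,-0.0008,0,0,0],
    [0,0,-0.0008,0,0,0],
    [0,0,-0.0008,0,0,0],
    [0,0,-0.0008,0,0,0],
    [0,0,-0.0008,0,0,0],
    [0,0,-0.0008,0,0,0]
  ],
  "gripper": 0.018,
  "force": 25
}}

```text
clock: 15.05
tcp_pos: [0.5716, 0.0139, 0.0831]
eef_rot: [-0.387, 0.592, -0.387, -0.592]
wrist_force: [-0.7, -0.6, 0.0]
gripper_width: 0.0177
```

Request:
{"fn": "apply_moves", "kwargs": {
  "plan": [
    [0,0,0,0,0,0],
    [0,0,0,0,0,0],
    [0,0,0,0,0,0],
    [0,0,0,0,0,0],
    [0,0,0,0,0,0],
    [0,0,0,0,0,0],
    [0,0,0,0,0,0],
    [0,0,0,0,0,0]
  ],
  "gripper": 0.005,
  "force": 25
}}

```text
clock: 16.05
tcp_pos: [0.5716, 0.0138, 0.0831]
eef_rot: [-0.387, 0.592, -0.387, -0.592]
wrist_force: [0.4, -1.1, -0.7]
gripper_width: 0.012
```

Request:
{"fn": "apply_moves", "kwargs": {
  "plan": [
    [0,0,0,0,0,0],
    [0,0,0,0,0,0],
    [0,0,0,0,0,0],
    [0,0,0,0,0,0],
    [0,0,0,0,0,0],
    [0,0,0,0,0,0],
    [0,0,0,0,0,0],
    [0,0,0,0,0,0]
  ],
  "gripper": 0.005,
  "force": 80
}}

```text
clock: 17.05
tcp_pos: [0.5717, 0.0138, 0.0832]
eef_rot: [-0.387, 0.592, -0.387, -0.592]
wrist_force: [1.1, -1.6, 2.9]
gripper_width: 0.0112
```

```bash
python3 - <<'E'
from station import arm
from h import *
s=arm.read_state(); R=rot(s["eef_rot"]).inv()
for k in("clock","qpos","tcp_pos","eef_rot","gripper_width","wrist_force"): print(k,np.round(s[k],4))
im2=arm.camera("scene");cv2.imwrite("pics/s8.png",cv2.resize(im2[150:250,240:360],None,fx=5,fy=5,interpolation=cv2.INTER_CUBIC))
E
```

```text
clock 17.05
qpos [ 0.7086  0.8642 -1.0993  1.854   0.9101  1.0318  1.2031]
tcp_pos [0.5717 0.0138 0.0832]
eef_rot [-0.3871  0.5918 -0.3871 -0.5917]
gripper_width 0.0112
wrist_force [ 1.0506 -1.5907  2.9284]
```

View pics/s8.png

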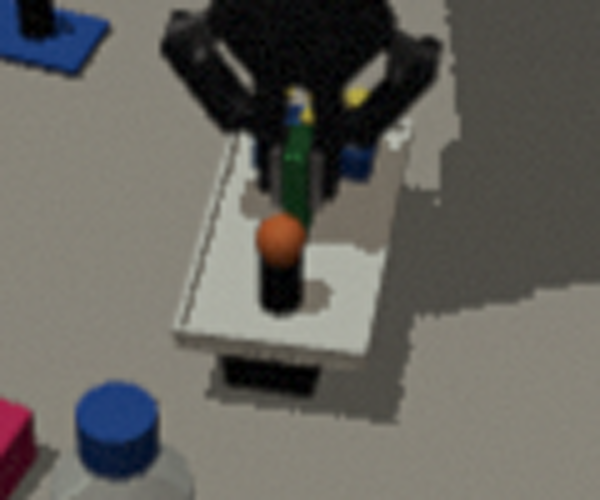

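Request:
{"fn": "apply_moves", "kwargs": {
  "plan": [
    [-0.001,0,0,0,0,0],
    [-0.004,0,0,0,0,0],
    [-0.009,0,0,0,0,0],
    [-0.016,0,0,0,0,0],
    [-0.024,0,0,0,0,0],
    [-0.032,0,0,0,0,0],
    [-0.038,0,0,0,0,0],
    [-0.042,0,0,0,0,0]
  ]
}}

```text
clock: 18.1
tcp_pos: [0.5717, 0.0138, 0.1256]
eef_rot: [-0.387, 0.592, -0.387, -0.592]
wrist_force: [-0.3, -0.4, -2.1]
gripper_width: 0.0111
```

Request:
{"fn": "apply_moves", "kwargs": {
  "plan": [
    [-0.004,0,0,0,0,0],
    [-0.008,0,0,0,0,0],
    [-0.012,0,0,0,0,0],
    [-0.015,0,0,0,0,0],
    [-0.016,0,0,0,0,0],
    [-0.016,0,0,0,0,0],
    [-0.016,0,0,0,0,0],
    [-0.016,0,0,0,0,0]
  ]
}}

```text
clock: 19.1
tcp_pos: [0.5715, 0.0138, 0.141]
eef_rot: [0.387, -0.592, 0.387, 0.592]
wrist_force: [-0.7, 0.1, -2.0]
gripper_width: 0.0113
```

```bash
python3 - <<'E'
from station import arm
from h import *
s=arm.read_state(); R=rot(s["eef_rot"]).inv()
for k in("clock","qpos","tcp_pos","eef_rot","gripper_width","wrist_force","wrist_torque"): print(k,np.round(s[k],4))
im2=arm.camera("scene");cv2.imwrite("pics/s9.png",cv2.resize(im2[110:250,220:380],None,fx=4,fy=4,interpolation=cv2.INTER_CUBIC))
im=arm.camera("wrist");cv2.imwrite("pics/w9.png",im)
im=arm.camera("top");cv2.imwrite("pics/t9.png",im)
ii=arm.camera_info("top")
for c in("top","scene"):
    r=arm.cut_out(c,"pad_top")
    m=r[0]["mask"].astype(np.uint8);ys,xs=np.nonzero(m)
    print(r[0]["confidence"],cv2.minAreaRect((1000*onz(arm.camera_info(c),np.c_[xs,ys],.018)[:,:2]).astype(np.float32)))
    print(c,[np.round(d["centre"],4) for d in arm.pinpoint(c,"pad_top")[:1]])
for c in("scene","top"):
  for n in("tray_base","tray_handle","ball_center"):print(c,n,[(np.round(d["centre"],4),round(d["confidence"],2)) for d in arm.pinpoint(c,n)[:1]])
E
```

```text
clock 19.1
qpos [ 0.753   0.7981 -1.1749  1.8258  0.8285  1.1117  1.2545]
tcp_pos [0.5715 0.0138 0.141 ]
eef_rot [ 0.3871 -0.5917  0.3871  0.5918]
gripper_width 0.0113
wrist_force [-0.6601  0.1194 -1.9748]
wrist_torque [0.0022 0.0081 0.0348]
0.78 ((483.98577880859375, 288.61322021484375), (162.31536865234375, 220.37672424316406), 86.13272094726562)
top [array([0.4828, 0.2935, 0.0171])]
0.88 ((492.6108093261719, 296.2879333496094), (161.10028076171875, 227.97767639160156), 85.35233306884766)
scene [array([0.4848, 0.2912, 0.0149])]
scene tray_base [(array([0.5754, 0.0191, 0.0934]), 0.82)]
scene tray_handle [(array([0.5671, 0.0114, 0.1399]), 0.64)]
scene ball_center [(array([0.6198, 0.0318, 0.146 ]), 0.43)]
top tray_base [(array([0.5703, 0.0148, 0.0958]), 0.95)]
top tray_handle [(array([0.573 , 0.0133, 0.1449]), 0.91)]
top ball_center []
```

View pics/s9.png

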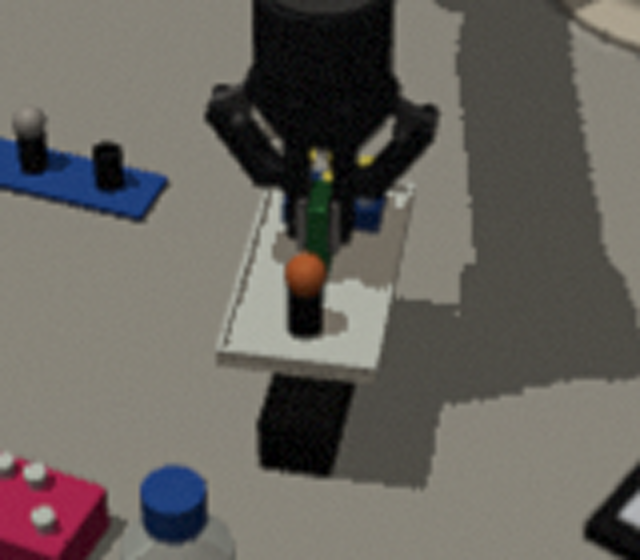

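View pics/w9.png

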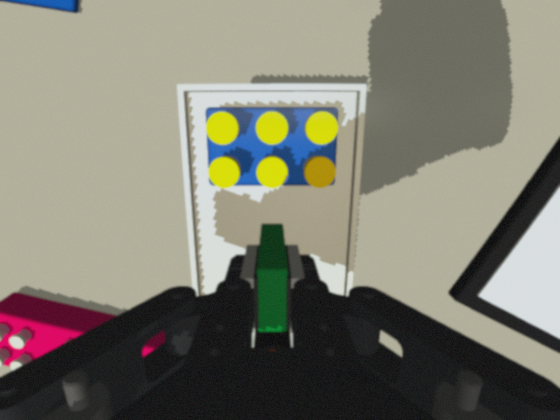

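View pics/t9.png

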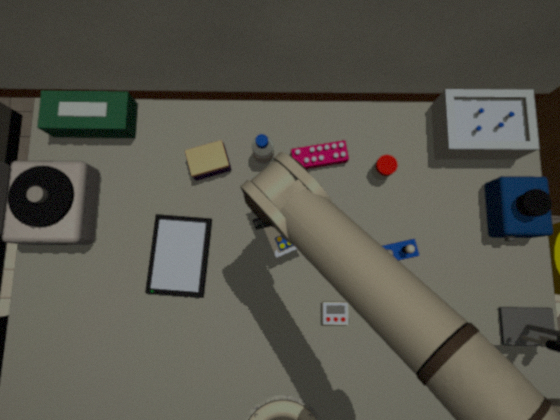

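```bash
python3 - <<'E'
from station import arm
from h import *
from glob import glob
s=arm.read_state()
for c,f,box in(("top","pics/t9.png",(205,300,140,220)),("scene","pics/scene0.png",(185,275,360,475))):
    i=arm.camera_info(c);im=cv2.imread(f);g=cv2.cvtColor(im,cv2.COLOR_BGR2GRAY)
    r0,r1,c0,c1=box;sub=g[r0:r1,c0:c1]
    print(c,sub.max())
    # white face: component inside frame containing centre
    m=np.zeros_like(g);m[r0:r1,c0:c1]=(sub>185 if 0 else sub>100)
    n,l,st,ce=cv2.connectedComponentsWithStats(m)
    px=proj(i,[[.485,.292,.018]])[0].astype(int);k=l[px[1],px[0]]
    ys,xs=np.nonzero(l==k);P=onz(i,np.c_[xs,ys],.018)[:,:2]*1000
    print(" white",st[k],cv2.minAreaRect(P.astype(np.float32)),"mean",P.mean(0))
    m2=np.zeros_like(g);m2[r0:r1,c0:c1]=sub<70
    ys,xs=np.nonzero(m2);P=onz(i,np.c_[xs,ys],.018)[:,:2]*1000
    print(" dark",cv2.minAreaRect(P.astype(np.float32)))
E
```

```text
top 147
 white [ 151  220   54   72 3226] ((485.4591064453125, 291.62286376953125), (129.41378784179688, 189.21994018554688), 86.072021484375) mean [484.08175556 291.720304  ]
 dark ((484.0968017578125, 289.5726623535156), (160.81979370117188, 221.19381713867188), 86.06729888916016)
scene 168
 white [ 375  195   86   71 3256] ((484.1235656738281, 294.69189453125), (130.73216247558594, 191.6697540283203), 85.88529968261719) mean [489.3876835  295.91202547]
 dark ((492.47509765625, 297.33892822265625), (161.19711303710938, 227.93045043945312), 85.87479400634766)
```

```bash
cat > plan.py <<'E'
from station import arm
from h import *
import sys
s=arm.read_state()
R0=rot(s["eef_rot"]);p0=s["tcp_pos"];T=np.array([.484,.292,.1412]);R1=down(np.deg2rad(86.0))
w=(R0.inv()*R1).as_rotvec();print(w)
N=24;f=lambda k:(lambda t:10*t**3-15*t**4+6*t**5)(min(k/N,1))
for c in range(4):
    a=f(8*c);Ra=R0*Rn.from_rotvec(w*a);pa=p0+(T-p0)*a
    print([[*np.round(Ra.inv().apply((T-p0)*(f(8*c+k)-a)),4).tolist(),*np.round(w*(f(8*c+k)-a),3).tolist()] for k in range(1,9)])
E
python3 plan.py
```

```text
[ 4.82000036e-01 -2.97413431e-05  5.75460754e-05]
[[-0.0, -0.0, 0.0002, 0.0, -0.0, 0.0], [-0.0, -0.0002, 0.0015, 0.002, -0.0, 0.0], [-0.0, -0.0005, 0.0047, 0.008, -0.0, 0.0], [-0.0, -0.0011, 0.0103, 0.017, -0.0, 0.0], [-0.0, -0.002, 0.0187, 0.031, -0.0, 0.0], [-0.0, -0.0032, 0.03, 0.05, -0.0, 0.0], [-0.0, -0.0047, 0.0441, 0.073, -0.0, 0.0], [-0.0, -0.0065, 0.0609, 0.101, -0.0, 0.0]]
[[-0.0, -0.0001, 0.0191, 0.031, -0.0, 0.0], [-0.0, -0.0002, 0.0399, 0.066, -0.0, 0.0], [-0.0, -0.0004, 0.0619, 0.102, -0.0, 0.0], [-0.0, -0.0005, 0.0846, 0.14, -0.0, 0.0], [-0.0, -0.0006, 0.1073, 0.177, -0.0, 0.0], [-0.0, -0.0008, 0.1293, 0.214, -0.0, 0.0], [-0.0, -0.0009, 0.1502, 0.248, -0.0, 0.0], [-0.0, -0.001, 0.1692, 0.28, -0.0, 0.0]]
[[-0.0, 0.0045, 0.0162, 0.028, -0.0, 0.0], [-0.0, 0.0084, 0.0299, 0.051, -0.0, 0.0], [-0.0, 0.0115, 0.0408, 0.07, -0.0, 0.0], [-0.0, 0.0137, 0.049, 0.084, -0.0, 0.0], [-0.0, 0.0153, 0.0544, 0.093, -0.0, 0.0], [-0.0, 0.0161, 0.0575, 0.099, -0.0, 0.0], [-0.0, 0.0165, 0.0587, 0.101, -0.0, 0.0], [-0.0, 0.0165, 0.0589, 0.101, -0.0, 0.0]]
[[0.0, 0.0, 0.0, 0.0, -0.0, 0.0], [0.0, 0.0, 0.0, 0.0, -0.0, 0.0], [0.0, 0.0, 0.0, 0.0, -0.0, 0.0], [0.0, 0.0, 0.0, 0.0, -0.0, 0.0], [0.0, 0.0, 0.0, 0.0, -0.0, 0.0], [0.0, 0.0, 0.0, 0.0, -0.0, 0.0], [0.0, 0.0, 0.0, 0.0, -0.0, 0.0], [0.0, 0.0, 0.0, 0.0, -0.0, 0.0]]
```

Request:
{"fn": "apply_moves", "kwargs": {
  "plan": [
    [0,0,0.0003,0,0,0],
    [0,0,0.0015,0.002,0,0],
    [0,-0.0005,0.0047,0.008,0,0],
    [0,-0.001,0.0103,0.017,0,0],
    [0,-0.002,0.0187,0.031,0,0],
    [0,-0.0032,0.03,0.05,0,0],
    [0,-0.0047,0.0441,0.073,0,0],
    [0,-0.0065,0.0609,0.101,0,0]
  ]
}}

```text
clock: 20.75
tcp_pos: [0.5527, 0.0733, 0.1412]
eef_rot: [0.417, -0.571, 0.417, 0.571]
wrist_force: [0.5, -0.5, -2.9]
gripper_width: 0.0114
```

Request:
{"fn": "apply_moves", "kwargs": {
  "plan": [
    [0,0,0.0191,0.031,0,0],
    [0,0,0.0399,0.066,0,0],
    [0,-0.0004,0.0619,0.102,0,0],
    [0,-0.0005,0.0846,0.14,0,0],
    [0,-0.0006,0.1073,0.177,0,0],
    [0,-0.0008,0.1293,0.214,0,0],
    [0,-0.0009,0.1502,0.248,0,0],
    [0,-0.001,0.1692,0.28,0,0]
  ]
}}

```text
clock: 21.75
tcp_pos: [0.5013, 0.2353, 0.1413]
eef_rot: [0.492, -0.508, 0.492, 0.508]
wrist_force: [1.0, -0.3, -2.3]
gripper_width: 0.0112
```

Request:
{"fn": "apply_moves", "kwargs": {
  "plan": [
    [0,0.0045,0.0162,0.028,0,0],
    [0,0.0084,0.0299,0.051,0,0],
    [0,0.0115,0.0408,0.07,0,0],
    [0,0.0137,0.049,0.084,0,0],
    [0,0.0153,0.0544,0.093,0,0],
    [0,0.0161,0.0575,0.099,0,0],
    [0,0.0165,0.0587,0.101,0,0],
    [0,0.0165,0.0589,0.101,0,0]
  ]
}}

```text
clock: 22.75
tcp_pos: [0.4841, 0.2917, 0.141]
eef_rot: [0.517, -0.482, 0.517, 0.482]
wrist_force: [-0.4, 0.2, -3.0]
gripper_width: 0.0111
```

```bash
python3 - <<'E'
from station import arm
from h import *
s=arm.read_state(); R=rot(s["eef_rot"])
for k in("clock","qpos","tcp_pos","eef_rot","gripper_width","wrist_force","wrist_torque"): print(k,np.round(s[k],4))
print(R.as_matrix().round(4), np.rad2deg(np.arctan2(*R.as_matrix()[1::-1,2])))
im2=arm.camera("scene");cv2.imwrite("pics/sa.png",cv2.resize(im2[130:290,340:500],None,fx=3.7,fy=3.7,interpolation=cv2.INTER_CUBIC))
im=arm.camera("wrist");cv2.imwrite("pics/wa.png",im)
im=arm.camera("top");cv2.imwrite("pics/ta.png",im)
for c in("scene","top","wrist"):
  for n in("tray_base","tray_handle","tray_pocket","ball_center","pad_top"):print(c,n,[(np.round(d["centre"],4),round(d["confidence"],2)) for d in arm.pinpoint(c,n)[:1]])
E
```

```text
clock 22.75
qpos [ 0.1852  0.7117 -1.0645  1.8435  0.7256  1.0371  0.323 ]
tcp_pos [0.4841 0.2917 0.141 ]
eef_rot [ 0.5172 -0.4822  0.5173  0.4821]
gripper_width 0.0111
wrist_force [-0.3516  0.2449 -2.9772]
wrist_torque [ 0.0223 -0.0337 -0.0313]
[[-0.000e+00 -9.975e-01  7.020e-02]
 [-2.000e-04  7.020e-02  9.975e-01]
 [-1.000e+00  0.000e+00 -2.000e-04]] 85.97709573925187
scene tray_base [(array([0.4861, 0.2955, 0.0969]), 0.77)]
scene tray_handle [(array([0.4825, 0.2914, 0.1404]), 0.64)]
scene tray_pocket [(array([0.5321, 0.2865, 0.1431]), 0.92)]
scene ball_center [(array([0.5362, 0.2847, 0.1453]), 0.45)]
scene pad_top [(array([0.4876, 0.2915, 0.0176]), 0.86)]
top tray_base [(array([0.4818, 0.2928, 0.0957]), 0.73)]
top tray_handle [(array([0.4827, 0.2937, 0.1453]), 0.96)]
top tray_pocket [(array([0.533 , 0.2855, 0.1416]), 0.57)]
top ball_center [(array([0.5359, 0.2899, 0.1444]), 0.58)]
top pad_top [(array([0.4831, 0.2924, 0.018 ]), 0.71)]
wrist tray_base [(array([0.4873, 0.2925, 0.0991]), 0.76)]
wrist tray_handle [(array([0.4852, 0.2945, 0.1426]), 0.56)]
wrist tray_pocket []
wrist ball_center []
wrist pad_top []
```

View pics/sa.png

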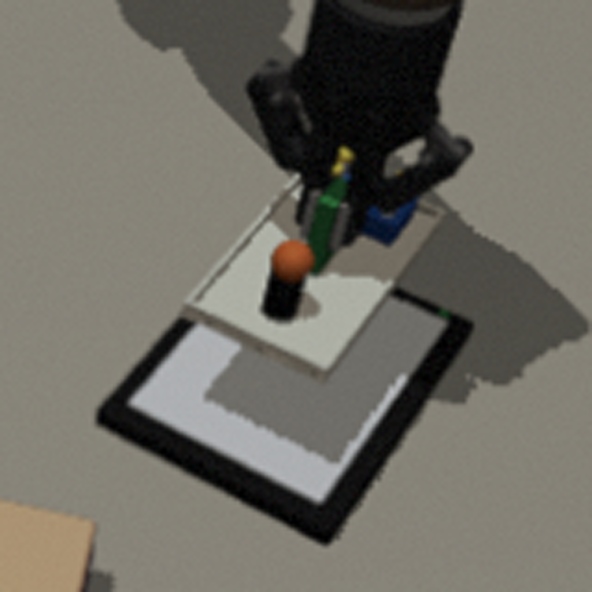

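View pics/wa.png

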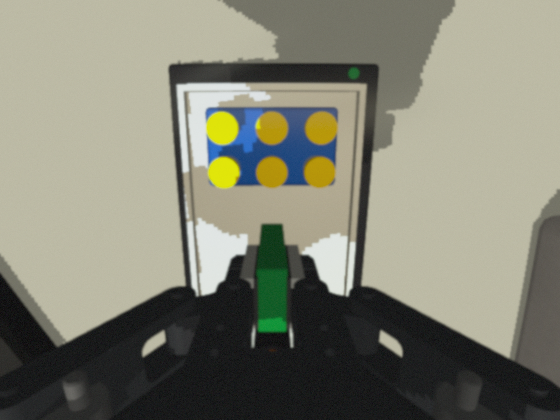

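View pics/ta.png

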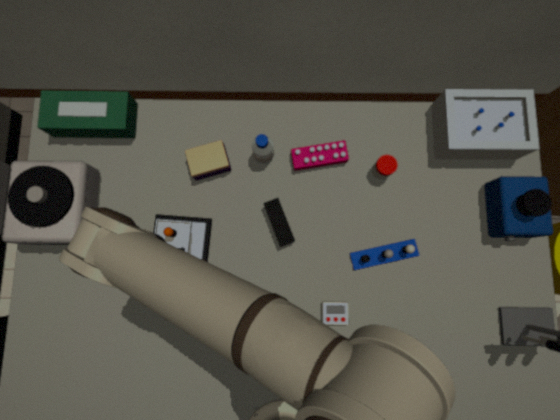

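```bash
python3 - <<'E'
from station import arm
from h import *
s=arm.read_state(); R=rot(s["eef_rot"]).inv();i=arm.camera_info("wrist")
im=cv2.imread("pics/wa.png");g=cv2.cvtColor(im,cv2.COLOR_BGR2GRAY).astype(int)
for r in(74,150,200): # dark left/right edges of pad frame, tray outer
    d=np.abs(np.diff(g[r])); print(r,[(k,g[r,k],g[r,k+1]) for k in range(150,400) if d[k]>25])
for c in(200,272,340): print(c,[(k,g[k,c],g[k+1,c]) for k in range(50,110) if abs(g[k+1,c]-g[k,c])>20])
cv2.imwrite("pics/waz.png",cv2.resize(im[55:215,160:390],None,fx=3.4,fy=3.4,interpolation=cv2.INTER_CUBIC))
E
```

```text
74 [(168, np.int64(148), np.int64(97)), (169, np.int64(97), np.int64(55)), (377, np.int64(49), np.int64(76))]
150 [(173, np.int64(165), np.int64(119)), (174, np.int64(119), np.int64(71)), (179, np.int64(59), np.int64(105)), (180, np.int64(105), np.int64(169)), (181, np.int64(169), np.int64(215)), (186, np.int64(213), np.int64(173)), (187, np.int64(173), np.int64(128)), (190, np.int64(139), np.int64(171)), (191, np.int64(171), np.int64(201)), (206, np.int64(208), np.int64(166)), (207, np.int64(166), np.int64(121)), (335, np.int64(92), np.int64(131)), (336, np.int64(131), np.int64(158)), (352, np.int64(157), np.int64(126)), (355, np.int64(116), np.int64(145)), (361, np.int64(150), np.int64(108)), (362, np.int64(108), np.int64(61)), (371, np.int64(52), np.int64(78)), (372, np.int64(78), np.int64(107))]
200 [(177, np.int64(159), np.int64(116)), (178, np.int64(116), np.int64(69)), (183, np.int64(66), np.int64(110)), (184, np.int64(110), np.int64(145)), (349, np.int64(149), np.int64(120)), (352, np.int64(122), np.int64(150)), (357, np.int64(157), np.int64(126)), (358, np.int64(126), np.int64(86)), (359, np.int64(86), np.int64(56)), (367, np.int64(60), np.int64(112)), (368, np.int64(112), np.int64(163))]
200 [(59, np.int64(172), np.int64(149)), (60, np.int64(149), np.int64(125)), (62, np.int64(107), np.int64(80)), (63, np.int64(80), np.int64(58)), (81, np.int64(68), np.int64(112)), (82, np.int64(112), np.int64(173)), (83, np.int64(173), np.int64(215))]
272 [(58, np.int64(166), np.int64(138)), (62, np.int64(98), np.int64(66)), (63, np.int64(66), np.int64(43)), (81, np.int64(54), np.int64(98)), (82, np.int64(98), np.int64(144)), (83, np.int64(144), np.int64(167)), (106, np.int64(148), np.int64(114)), (107, np.int64(114), np.int64(87))]
340 [(62, np.int64(102), np.int64(75)), (63, np.int64(75), np.int64(47)), (81, np.int64(53), np.int64(83)), (82, np.int64(83), np.int64(129)), (83, np.int64(129), np.int64(161))]
```

View pics/waz.png

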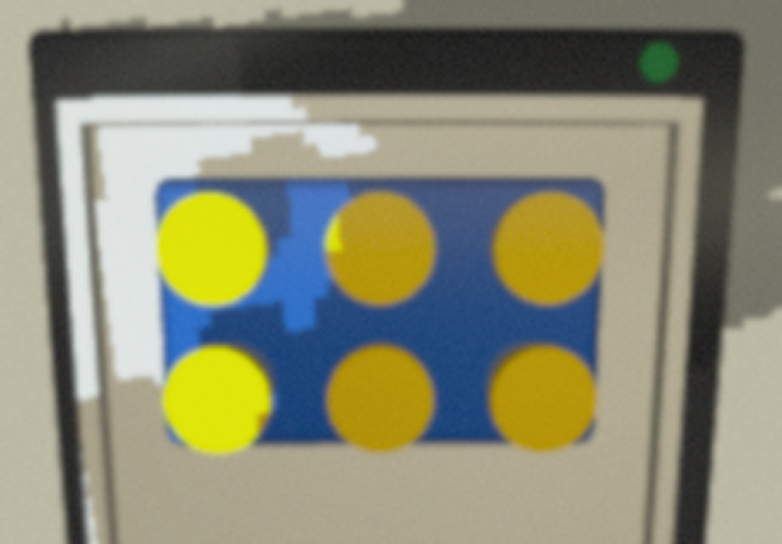

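```bash
python3 - <<'E'
from station import arm
from h import *
s=arm.read_state(); R=rot(s["eef_rot"]).inv();i=arm.camera_info("wrist")
print("cam",-i["R"].T@i["t"])
t=lambda uv,z:(R.apply(onz(i,uv,z)-s["tcp_pos"])*1000).round(1)
for r,l,rr,a,b in((150,174.5,372,180.8,362.3),(200,178.5,368,184,358.5)):
    print("pad",t([[l,r],[rr,r]],.018).tolist(),"tray",t([[a,r],[b,r]],.110).tolist())
print("pad end",t([[200,63],[272,63],[340,63]],.018).tolist(),"tray end",t([[200,82.5],[272,82.5],[340,82.5]],.110).tolist())
# scene/top: predicted tray pts & pad white corners
E
```

```text
cam [0.41609426 0.2967086  0.26675363]
pad [[123.1, 46.8, -76.8], [123.1, 46.8, 79.2]] tray [[31.1, 54.6, -45.3], [31.1, 54.6, 45.0]]
pad [[123.1, 6.1, -76.8], [123.1, 6.1, 79.2]] tray [[31.1, 29.0, -45.5], [31.1, 29.0, 44.9]]
pad end [[123.1, 110.5, -53.1], [123.1, 110.3, 0.2], [123.1, 110.5, 50.5]] tray end [[31.1, 86.2, -33.9], [31.1, 86.0, 0.1], [31.1, 86.2, 32.2]]
```

Request:
{"fn": "apply_moves", "kwargs": {
  "plan": [
    [0,0,0.0002,0,0,0],
    [0,0,0.0005,0,0,0],
    [0,0,0.0008,0,0,0],
    [0,0,0.001,0,0,0],
    [0,0,0.001,0,0,0],
    [0,0,0.001,0,0,0],
    [0,0,0.001,0,0,0],
    [0,0,0.001,0,0,0]
  ]
}}

```text
clock: 24.65
tcp_pos: [0.484, 0.293, 0.1411]
eef_rot: [0.517, -0.482, 0.517, 0.482]
wrist_force: [-0.3, -0.1, -2.3]
gripper_width: 0.0111
```

```bash
python3 - <<'E'
from station import arm
from h import *
s=arm.read_state()
for k in("clock","qd","tcp_pos","gripper_width","wrist_force"): print(k,np.round(s[k],4))
im=arm.camera("scene");cv2.imwrite("pics/sb.png",im)
E
```

```text
clock 24.65
qd [ 0.0002  0.0013 -0.0023  0.0005  0.0026 -0.0005  0.003 ]
tcp_pos [0.484  0.293  0.1411]
gripper_width 0.0111
wrist_force [-0.2534 -0.1331 -2.2834]
```

View pics/sb.png

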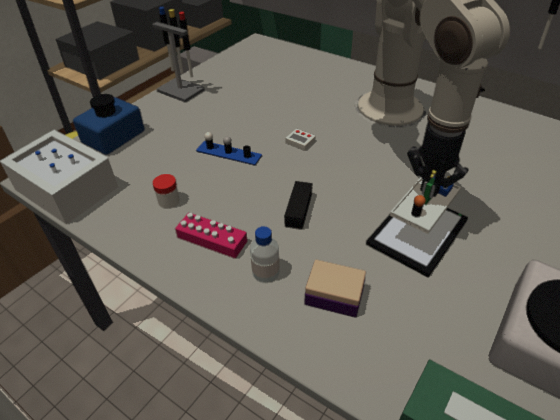

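The picture shows the ball on its post at (419,200) and the tray over the pad. The other two balls are still on the rack at (209,137) and (227,141), and nothing else has moved.

```bash
python3 -c "
from station import arm
print(arm.hand_in())"
```

```text
the job is handed in; nothing more can be done
None
```

The orange ball is on the tray's post, and the arm is holding the tray by its green handle, level over the light pad. I handed the job in at about 24.7 s of the 64 s allowed.

**Order of work:** I took the ball from the rack and set it on the post while the tray was still on its stand. I then gripped the handle with 80 N, lifted the tray, carried it over smoothly and held it still.

**Last checks:**
- **Height:** the TCP is at z = 0.141, which puts the tray's underside about 98 mm above the table, or 80 mm above the pad.
- **Level and direction:** the tool points straight down to about 0.01°. The wrist view shows the tray unshifted in the grip and its edges parallel to the pad's, at a yaw of about -4°.
- **Centring:** the wrist view showed the tray about 1.4 mm off across the pad and about 0.6 mm off along it. I corrected 1 mm across and did not measure it again.
- **Ball and surroundings:** the last scene picture shows the orange ball on the post, the steel and white balls on the rack, and nothing else moved.

**Disagreements:** the pad centre from the top and scene cameras differed by 3–5 mm. I relied on the top camera and the wrist view. The scene camera's pad outline also came out about 8 mm too long, so I did not use it. The wrist view showed the pad 156 mm wide instead of 160 mm, so centring across the pad is good to about 2 mm.

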